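# Wind the panel jack up level with the rest

## Robot

A 7-joint arm with a two-finger parallel gripper is mounted at the origin on the work surface. World frame = base frame: x ahead of the robot, y to its left, z up, the work surface at z = 0. Lengths are in mm, angles in rad, forces in N, time in s.
With the tool pointing down it reaches from about 400 to 875 mm from the base axis. Payload 19.3 kg.
Tool frame: the origin (TCP) lies at the very end of the fingers, on their centre line; the grasp point (between the pads) lies 19 mm behind it (grip_point_offset is the z of the grasp point in the tool frame, in mm); z points along the fingers, y is the line along which they close (so a half turn about z gives the same grasp; the last joint's range is limited). The gripper opens to 85 mm and grips with 20 to 120 N. Pads are 22 mm wide; open, the fingers measure 114 mm over their backs; the gripper's body (76 mm by 85 mm) begins 54 mm behind the grasp point. The pads swing forward as they close: fully open they stand 13 mm farther back than shut.
Start: joints at [-1.399, 0.521, -0.036, 1.599, 0.021, 1.021, -0.113], TCP at [149.676, 606.804, 231.291] pointing down, gripper open.
Joint ranges: [-2.91, 2.91], [-0.3, 2.13], [-1.5, 1.42], [0.17, 2.43], [-1.26, 4.41], [0.16, 1.93], [-2.52, 2.52]. Speed limits (rad/s): [1.89, 1.89, 2.39, 2.39, 3.01, 3.01, 3.01].

## Interface

Orientations are given as a 3x3 rotation matrix whose columns are the frame's x, y, z axes.
In Python, from workcell import movep, movel, goto_joints, open_gripper, clamp, wait, inverse_kinematics, read_state, camera, PlanningError, finish_job, grip_point_offset gives the robot as it stands. Calls block until the motion is done:
- movep(position, orientation): joint-space move of the TCP to a pose.
- movel(position, frame=None, max_speed=150, guard=None): straight line of the TCP; frame=None keeps the orientation; max_speed is the mean speed in mm/s. With guard (N) it stops when the force on the tool has changed by that much, and returns True; else False.
- goto_joints(angles): joint-space move.
- open_gripper() and clamp(): open the fingers fully, or close them until they stop; the grip force is fixed at half the most.
- wait(seconds).
- inverse_kinematics(position, orientation): joint angles nearest the present ones, or None.
- read_state(): the state.
- camera(name): name is "side" or "top"; returns a dict with "image" (400x640x3 uint8, blue, green, red), "range_z" (400x640 float32, mm along the optical axis (not along the pixel's ray), 0 where there is no reading), "fx", "fy", "cx", "cy" (pixels), "cam_to_world" (4x4, takes a point from camera to world coordinates). Camera axes: x right, y up, looking along -z (the intrinsics and any distortion apply to the point x, -y, -z); pixel columns grow to the right and rows downward; lengths in mm; the calibration is good to about 2 mm. A picture is of the moment at which its call begins.
A pose or a line that the arm cannot do raises PlanningError and nothing moves.
- finish_job(): hands the job in; it is judged then, once.
The state is a dict: "time": time; "qpos": joint angles; "qvel": joint speeds; "joint_efforts": joint torques, N m; "eef_pos": TCP position; "tool_rot": TCP orientation; "ft_force": force on the tool from outside, world axes, zero at the start; "torque": the same for the moment, N m; "finger_gap": finger opening in mm; "gripper_force": force on a finger pad.
Only numpy, scipy, OpenCV 4.12 (cv2) and the standard library are available. Lean on these libraries where they do the work, as an engineer would, in place of code of your own. Each camera call takes 0.05 s, during which the arm holds its last target. There are 200 camera calls.

## Task

Fit the loose crank fully down onto the square shaft end on top of the screw jack and wind the jack up until the top of its wooden board is level with the top of the wooden rest beside it, so that the leaded panel can later be slid across. Leave the crank on the shaft, do not push on the board or the panel on it, and leave everything else on the bench where it is.

Things in the scene. Friction and masses are not known exactly. Their poses are not given: they have to be found in the camera images.
- jack: Grey screw jack fixed to the bench at a varying place and yaw: base plate 150 x 140 x 12 mm, two guide rods, a vertical threaded screw between them and a grey top plate 50 (x) x 100 (y) mm, its upper face 150 mm above the bench. Origin on the bench under the screw axis; x points along the board, away from the robot.
- shaft_end (a point): Centre of the top of the jack's square drive shaft, on the screw axis, 176 mm above the bench. The shaft is 12 mm square and stands 26 mm out of the top plate; its sides run along this point's x and y, and it turns with the screw (start angle varies).
- screw (a joint): Turn of the screw, rad; it grows clockwise seen from above, which raises the board 20 mm per full turn. Range 0 to 21.2 (board top 62 to 129 mm above the bench). Friction about 0.25 N m (about 3 N at the crank handle); it stays where it is left.
- lift_table: The jack's moving part: a wooden board 180 (x) x 160 (y) x 18 mm, from 35 to 215 mm from the screw axis along the jack's x, on a steel bracket. A leaded panel 112 mm square is fixed on it by four nails standing 32 mm above the board, more than 85 mm from the screw axis. It only moves up and down. Origin and axes as the jack's, the origin rising with it.
- table_top (a point): Point on the upper face of the wooden board, 60 mm along x and 70 mm along y from the screw axis: its height is the board's height.
- rest_top (a point): Centre of the upper face of the wooden rest, a bar 110 x 32 x 18 mm on a round post and dark round foot (84 mm wide), fixed on the bench beside the board on the jack's +y side. Its height varies (100 to 122 mm) and is the height to reach; it does not move.
- crank: Loose steel crank, about 0.35 kg, standing on the bench on its hub and on a foot under its handle, left or right of the jack. Origin: centre of the hub's underside, z up. Hub 26 mm square, 46 mm tall, sides along x and y. Arm along +x, 16 mm wide, 24 to 36 mm above the underside. At 75 mm from the hub axis stands the handle; under it the foot, 16 mm wide, reaches down to the underside.
- crank_socket (a point): Centre of the mouth of the 14 mm square socket, 28 mm deep, in the hub's underside (the crank's origin). Fully fitted, the hub's underside rests on the jack's top plate, 150 mm above the bench; any of the four quarter turns fits.
- crank_handle (a point): Middle of the round wooden handle, 20 mm in diameter, 36 to 86 mm above the hub's underside (this point at 61 mm); axes as the crank's. The handle is a sleeve that spins freely on its pin, so it can stay gripped at one angle while the arm goes round.
- jar: Brown glass jar with a brass lid, 60 mm wide, 85 mm tall, standing on the side of the jack where the crank is not. Origin at the centre of its underside.
- hammer: Hammer with a wooden handle, about 260 mm long, lying on the bench right of the jack, along x. Origin near its middle.
- tin: Small dark open dish 64 mm wide, 18 mm tall, between robot and jack. Origin under its centre.
- batten: Brown wooden batten 240 x 45 x 32 mm, left. Origin under its centre.
- nail_box: Clear plastic tray 150 x 100 x 45 mm, right. Origin under its centre.
- offcut: Wooden offcut 90 x 60 x 32 mm, left. Origin under its centre.
Mind the look-alikes: they are no part of the job. Leave any red or turquoise look-alike of the crank alone.

How it is judged (in metres and radians):
On the way, in this order (a step that is already met when the one before it is completed fails the run):
1. the crank is fitted down on the shaft (horizontal distance between crank_socket and shaft_end below 0.005 m and z of crank_socket in the frame of shaft_end below -0.02 m and angle between crank's own z axis and vertical below 0.15 rad), for 0.2 s.
2. the board is level with the rest, the crank still fitted (all of step 1 and z of table_top in the frame of rest_top between -0.0025 and 0.0025 m), for 0.2 s.
At the end, for the whole second after the job is handed in: The top of the board is within 2.5 mm of the height of the rest's top, the crank sits upright on the shaft (hub within 5 mm of the axis and at least 20 mm down over the shaft), and both are at rest (all of step 2 and linear speed of crank below 0.02 m/s and linear speed of lift_table below 0.005 m/s); the robot touches nothing.
It fails at once if the board or the panel on it is pushed with more than 8 N (contact force between lift_table and anything else above 8 N).
It fails at once if a bystander is moved by more than 30 mm (distance of any of jar, hammer, tin, batten, nail_box, offcut from where it was at the start of the episode above 0.03 m).
It also fails if it takes over 67 s, if anything falls off the work surface, if the arm or the gripper's body presses on something with over 40 N, if the wrist force passes 120 N, or if a joint passes its speed limit or range.

## Working session

There is one attempt and no reset: what is moved stays moved. The work goes in short steps, each a Python script; the robot and the scene stay as the last script left them, time stands still between calls to the robot, and variables do not carry over. Pictures are saved under pics/ and viewed, at most 10 in all, crops included, and the job is handed in when it is done.

```bash
mkdir -p pics; ls
cat > h.py <<'E'
import numpy as np, cv2
from workcell import *
def snap(n,tag):
    c=camera(n); cv2.imwrite(f'pics/{tag}.png',c['image']); np.savez(f'pics/{tag}.npz',**{k:c[k] for k in c}); return c
def cloud(c):
    z=c['range_z']; v,u=np.mgrid[0:z.shape[0],0:z.shape[1]]
    p=np.stack([(u-c['cx'])/c['fx']*z,-(v-c['cy'])/c['fy']*z,-z],-1)
    T=c['cam_to_world']; w=p@T[:3,:3].T+T[:3,3]; w[z==0]=np.nan; return w
E
python3 - <<'E'
from h import *
for n in('side','top'):
    c=snap(n,n+'0'); print(n,{k:(c[k].shape if k in('image','range_z') else c[k]) for k in c})
print(read_state())
E
```

```text
pics
side {'image': (400, 640, 3), 'range_z': (400, 640), 'fx': 424.1629749057324, 'fy': 424.1629749057324, 'cx': 309.9255227681606, 'cy': 195.1681274949963, 'cam_to_world': array([[ 7.32716557e-01,  4.69504691e-01, -4.92637587e-01,
        -1.52234620e+02],
       [-6.80462855e-01,  4.94990052e-01, -5.40328744e-01,
        -6.80818647e+02],
       [-9.83617462e-03,  7.31129396e-01,  6.82167909e-01,
         9.63955186e+02],
       [ 0.00000000e+00,  0.00000000e+00,  0.00000000e+00,
         1.00000000e+00]])}
top {'image': (400, 640, 3), 'range_z': (400, 640), 'fx': 465.00004099150334, 'fy': 465.00004099150334, 'cx': 321.2259998275526, 'cy': 196.0392375599894, 'cam_to_world': array([[ 1.29849504e-02,  9.86992604e-01, -1.60240412e-01,
         2.71368438e+02],
       [-9.99813528e-01,  1.05250611e-02, -1.61904950e-02,
        -1.61687580e+01],
       [-1.42933587e-02,  1.60420765e-01,  9.86945225e-01,
         1.31907166e+03],
       [ 0.00000000e+00,  0.00000000e+00,  0.00000000e+00,
         1.00000000e+00]])}
{'time': 0.1, 'qpos': array([-1.3992074 ,  0.52194695, -0.03630313,  1.5999295 ,  0.02120404,
        1.02109948, -0.11275859]), 'qvel': array([-0.00091902, -0.00241374, -0.00060796, -0.00044646,  0.00037642,
       -0.00156388, -0.00189924]), 'joint_efforts': array([ 2.34603620e-03, -9.28478765e+01,  1.98308766e+00, -3.70523500e+01,
        1.80673582e-02,  5.38540684e-03, -5.10781979e-05]), 'eef_pos': array([149.62720625, 606.52525968, 230.79590909]), 'tool_rot': array([[-9.70913847e-01,  2.39429064e-01, -1.55895364e-04],
       [ 2.39429100e-01,  9.70913350e-01, -9.86034500e-04],
       [-8.47244268e-05, -9.94680437e-04, -9.99999502e-01]]), 'ft_force': array([-0.38474499,  0.16366371,  0.02677157]), 'torque': array([ 0.03038764,  0.02658281, -0.00090131]), 'gripper_force': 0.0, 'finger_gap': 85.49349387069977}
```

View pics/top0.png

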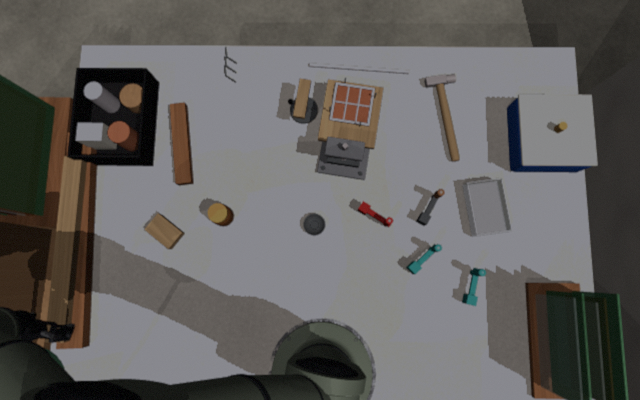

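View pics/side0.png

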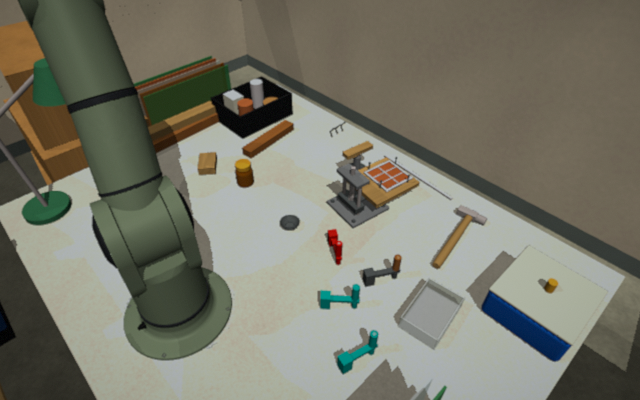

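Candidates in the top view are red (375,213), turquoise (424,258) and (474,285), and dark steel with a brown wooden handle (431,206). The steel one fits the description because it is unpainted with a wooden handle and stands right of the jack. I'll confirm it in an enlarged crop and measure both it and the jack.

Run:
```python
from h import *
t=cv2.imread('pics/top0.png'); s=cv2.imread('pics/side0.png')
r=lambda im,x,y,w,h,k: cv2.resize(im[y:y+h,x:x+w],None,fx=k,fy=k,interpolation=cv2.INTER_CUBIC)
a=np.hstack([r(t,285,70,100,115,4),r(t,405,180,50,57.5.__int__(),8)[:456]] if 0 else [r(t,285,70,100,112,4),r(t,405,180,50,56,8)])
cv2.imwrite('pics/cropt.png',a)
a=np.hstack([r(s,320,135,100,112,4),r(s,355,245,50,56,8)])
cv2.imwrite('pics/crops.png',a)
for n,boxes in (('top0',[(285,70,100,115),(410,180,45,55)]),('side0',[(320,135,110,95),(355,245,55,50)])):
    c=dict(np.load(f'pics/{n}.npz')); w=cloud(c)
    for x,y,ww,hh in boxes:
        p=w[y:y+hh,x:x+ww].reshape(-1,3); p=p[~np.isnan(p[:,0])]
        for lo,hi in ((-10,8),(8,18),(18,45),(45,70),(70,95),(95,110),(110,125),(125,140),(140,158),(158,185)):
            q=p[(p[:,2]>lo)&(p[:,2]<=hi)]
            if len(q): print(n,x,lo,hi,len(q),q.mean(0).round(1),q.min(0).round(),q.max(0).round())
```

```text
top0 285 -10 8 5738 [ 6.851e+02 -6.700e+00 -6.000e-01] [ 519. -178.  -10.] [874. 120.   8.]
top0 285 8 18 866 [609.6 -31.   11.6] [ 529. -177.    8.] [867. 101.  18.]
top0 285 18 45 77 [584.2 -45.2  35.1] [ 544. -125.   18.] [738.  94.  45.]
top0 285 45 70 1616 [686.4 -67.3  65.4] [ 564. -166.   45.] [811. 102.  70.]
top0 285 70 95 1938 [722.8 -76.2  73.6] [ 612. -166.   70.] [808.  82.  95.]
top0 285 95 110 473 [740.3  55.4 102.5] [ 670. -143.   95.] [802.  84. 110.]
top0 285 125 140 9 [562.9 -56.5 138.5] [556. -99. 137.] [569. -13. 140.]
top0 285 140 158 704 [586.  -55.8 148.9] [ 556. -107.  140.] [618.  -5. 158.]
top0 285 158 185 33 [586.  -56.1 172.8] [579. -64. 162.] [594. -48. 179.]
top0 410 -10 8 2143 [ 458.  -312.1   -0.6] [ 380. -377.   -9.] [ 538. -247.    8.]
top0 410 8 18 14 [ 434.5 -284.2   10.4] [ 404. -356.    8.] [ 534. -265.   15.]
top0 410 18 45 190 [ 443.4 -292.4   36. ] [ 402. -322.   19.] [ 497. -264.   45.]
top0 410 45 70 67 [ 435.5 -288.9   50.3] [ 403. -319.   45.] [ 490. -264.   69.]
top0 410 70 95 53 [ 484.3 -315.6   83.5] [ 475. -325.   72.] [ 495. -306.   
[... 501 characters left out ...]
.9 116.6] [575. -98. 111.] [587. -22. 125.]
side0 320 125 140 20 [569.9 -68.8 136.5] [ 558. -105.  125.] [591.  -4. 140.]
side0 320 140 158 408 [582.6 -61.  148.7] [ 555. -108.  140.] [617.  -3. 156.]
side0 320 158 185 27 [586.  -57.9 169.4] [579. -63. 159.] [593. -51. 177.]
side0 355 -10 8 2225 [ 4.877e+02 -2.776e+02 -3.000e-01] [ 377. -381.   -6.] [ 611. -167.    8.]
side0 355 8 18 43 [ 433.8 -294.7   12.6] [ 405. -324.    8.] [ 488. -263.   18.]
side0 355 18 45 272 [ 443.4 -297.4   34. ] [ 403. -328.   18.] [ 494. -261.   45.]
side0 355 45 70 99 [ 444.3 -299.1   52.3] [ 333. -327.   45.] [ 493. -263.   69.]
side0 355 70 95 104 [ 423.  -314.3   82.1] [ 330. -326.   70.] [ 493. -299.   89.]
```

View pics/cropt.png

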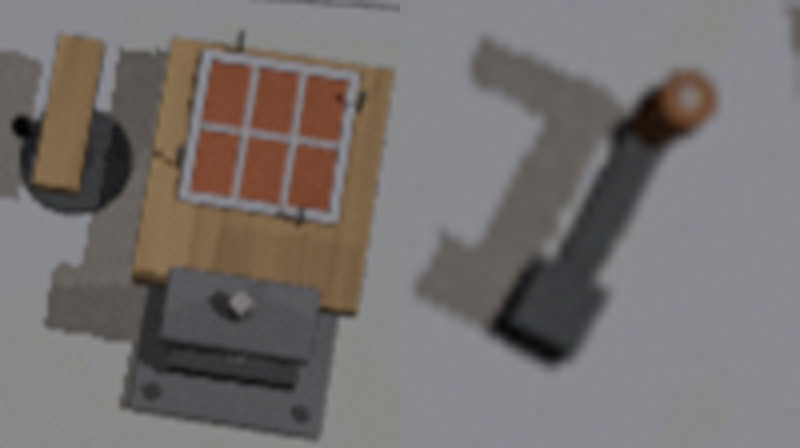

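View pics/crops.png

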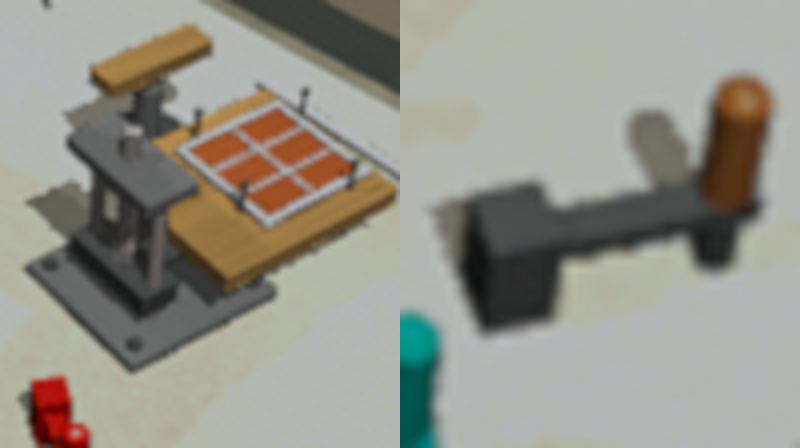

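The crop shows the plain steel crank with its brown handle: hub at crop-top (555,310), handle at (688,90). The jack shaft is a pale square, roughly a diamond, at (240,303), which is full image (345,146). Next I'll fit the poses numerically and enlarge the shaft end.

```bash
cat > m.py <<'E'
from h import *
from scipy.optimize import least_squares, minimize
def proj(c,P):
    T=c['cam_to_world']; q=(np.atleast_2d(P)-T[:3,3])@T[:3,:3]
    return np.stack([c['cx']+c['fx']*q[:,0]/-q[:,2], c['cy']+c['fy']*q[:,1]/q[:,2]],-1)
def sq(x,y,z,yaw,s):
    a=yaw+np.pi/4+np.arange(4)*np.pi/2; return np.stack([x+s/2**.5*np.cos(a),y+s/2**.5*np.sin(a),np.full(4,z)],-1)
def fitshaft(c,guess,s=12,z0=160,z1=176,R=8):
    """render the square post (top + 4 faces) and fit x,y,yaw"""
    g=c['image'].astype(float)[:,:,:].mean(2); uc,vc=proj(c,[*guess,z1])[0].round().astype(int)
    x0,y0,n,S=uc-R,vc-R,2*R+1,8; tgt=g[y0:y0+n,x0:x0+n]; cam=c['cam_to_world'][:3,3]
    def poly(P): 
        m=np.zeros((n*S,n*S),np.uint8); cv2.fillConvexPoly(m,np.round(((proj(c,P)-[x0,y0]+.5)*S-.5)*16).astype(np.int32),1,shift=4); return m
    def cost(x,y,yaw):
        t=sq(x,y,z1,yaw,s); b=sq(x,y,z0,yaw,s); top=poly(t); used=top.copy(); L=[top]
        for i in range(4):
            j=(i+1)%4; nrm=(t[i]+t[j])/2-[x,y,z1]
            if nrm@(cam-t[i])>0:
                m=poly(np.array([t[i],t[j],b[j],b[i]]))*(1-used); used|=m; L.append(m)
        A=[cv2.resize(m.astype(np.float32),(n,n),interpolation=cv2.INTER_AREA).ravel() for m in L]
        A.append(1-sum(A)); w=np.ones(n*n)
        yy,xx=np.mgrid[0:n,0:n]; ctr=proj(c,[x,y,z1])[0]-[x0,y0]; w=(np.hypot(xx-ctr[0],yy-ctr[1])<5.5).ravel().astype(float)
        A=np.array(A).T*w[:,None]; bb=tgt.ravel()*w; k=np.linalg.lstsq(A,bb,rcond=None)[0]; return ((A@k-bb)**2).sum()/w.sum()
    out=[]
    for yd in range(0,90,6):
        r=minimize(lambda p:cost(p[0],p[1],np.radians(yd)),guess,method='Nelder-Mead',options=dict(initial_simplex=np.array(guess)+[[0,0],[3,0],[0,3]],xatol=.2,fatol=.01,maxiter=60))
        out.append((r.fun,yd,*r.x))
    return out
E
python3 - <<'E'
from m import *
for n in('top0','side0'):
    c=dict(np.load(f'pics/{n}.npz')); w=cloud(c); P=w.reshape(-1,3)
    def sel(lo,hi,x0,x1,y0,y1): return P[(P[:,2]>lo)&(P[:,2]<hi)&(P[:,0]>x0)&(P[:,0]<x1)&(P[:,1]>y0)&(P[:,1]<y1)]
    def rect(q): r=cv2.minAreaRect(q[:,:2].astype(np.float32)); return np.round(r[0],1),np.round(r[1],1),round(r[2],1),np.median(q[:,2]).round(1),len(q)
    print(n,'plate',rect(sel(145,155,550,630,-115,5)))
    print('board',rect(sel(60,80,630,830,-175,30)))
    print('boardz front',np.median(sel(50,80,630,660,-130,0)[:,2]))
    q=sel(95,115,660,810,25,95); print('rest',rect(q))
    print('shafttop',sel(170,182,570,600,-70,-40).mean(0).round(1))
    print('hub',rect(sel(42,52,395,445,-300,-255)))
    print('arm',rect(sel(31,41,425,475,-315,-270)))
    print('handle',sel(76,95,465,505,-330,-300).mean(0).round(1))
    for o in fitshaft(c,[586,-56.5]): print(np.round(o,1),end=' ')
    print()
r=lambda n,x,y:cv2.resize(cv2.imread(f'pics/{n}.png')[y-10:y+11,x-10:x+11],(399,399),interpolation=cv2.INTER_CUBIC)
c=dict(np.load('pics/side0.npz')); u,v=proj(c,[586,-57,172])[0].astype(int); print(u,v)
a=np.hstack([r('top0',345,146),r('side0',u,v)]); cv2.imwrite('pics/sh.png',cv2.convertScaleAbs(a,alpha=1.4))
E
```

```text
top0 plate (array([587.1, -56.2]), array([99.8, 51.1]), 81.0, np.float64(149.1), 657)
board (array([710.7, -74.9]), array([159.9, 183.1]), 81.3, np.float64(70.8), 3219)
boardz front 68.76714107774649
rest (array([742.1,  60.7]), array([ 32.7, 112.6]), 81.8, np.float64(102.6), 456)
shafttop [586.8 -56.  174.7]
hub (array([ 419.2, -280.2]), array([25.9, 27. ]), 59.9, np.float64(46.1), 83)
arm (array([ 455. , -299.9]), array([15.9, 48.8]), 62.1, np.float64(35.3), 90)
handle [ 484.7 -315.9   84.4]
[  0.    0.  617.1 -85. ] [ 6.00e-01  6.00e+00  6.19e+02 -7.40e+01] [  0.9  12.  619.1 -71.2] [  0.9  18.  618.9 -71.4] [  0.   24.  620.3 -75.9] [  0.   30.  621.2 -77.1] [  0.   36.  621.4 -76.1] [  0.   42.  620.7 -79.8] [  0.   48.  619.9 -76.2] [ 4.000e-01  5.400e+01  6.196e+02 -6.800e+01] [  0.   60.  620.1 -77.3] [ 4.00e-01  6.60e+01  6.19e+02 -6.99e+01] [ 4.000e-01  7.200e+01  6.191e+02 -6.930e+01] [  1.4  78.  620.5 -66.6] [  0.   84.  612.8 -88.2] 
side0 plate (array([586.9, -56.8]), array([102.6,  51. ]), 80.3, np.float64(149.5), 356)
board (array([717. , -74.7]), array([166.9, 172.3
[... 250 characters left out ...]
 87)
arm (array([ 454.2, -299. ]), array([16.7, 45.9]), 63.5, np.float64(34.9), 91)
handle [ 483.3 -317.5   83.7]
[317.4   0.  588.8 -55.6] [315.7   6.  588.7 -55.4] [316.1  12.  588.6 -55.4] [313.3  18.  588.7 -55.3] [311.9  24.  588.9 -55.1] [307.8  30.  588.7 -55.6] [306.4  36.  588.9 -55.7] [291.8  42.  588.8 -55.6] [303.5  48.  589.4 -55.4] [310.2  54.  589.2 -55.5] [312.7  60.  589.1 -54.9] [311.3  66.  589.2 -54.7] [314.2  72.  589.4 -54.6] [318.2  78.  589.5 -54.5] [321.   84.  588.7 -55.4] 
352 169m.py:23: RuntimeWarning: invalid value encountered in scalar divide
  A=np.array(A).T*w[:,None]; bb=tgt.ravel()*w; k=np.linalg.lstsq(A,bb,rcond=None)[0]; return ((A@k-bb)**2).sum()/w.sum()
```

View pics/sh.png

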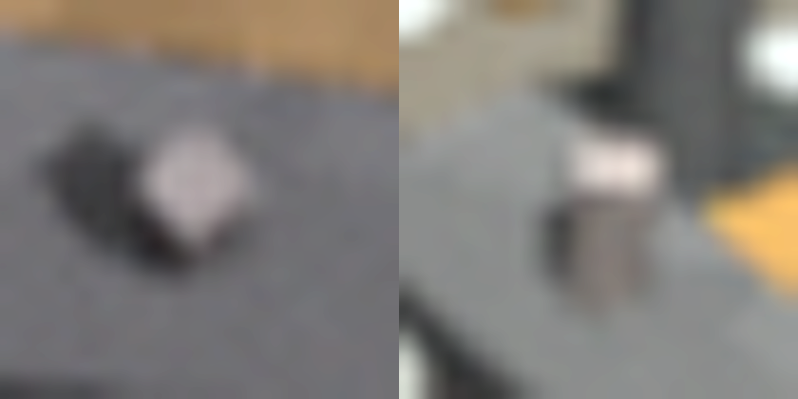

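The top view shows the shaft's square as a diamond, and the side camera, turned about -43°, shows it axis-aligned. So its yaw is about 45°. I'll refit with the mask fixed.

```bash
sed -i 's/ctr=proj(c,\[x,y,z1\])/ctr=proj(c,[*guess,z1])/' m.py; sed -i 's/<5.5)/<5)/' m.py
python3 - <<'E'
from m import *
for n in('top0','side0'):
    c=dict(np.load(f'pics/{n}.npz'))
    for o in fitshaft(c,[586.8,-56.5]): print(np.round(o,1).tolist(),end=' ')
    print()
# reachability of the plan at candidate tool yaws
def R(yaw): # tool down, y axis (closing) at angle yaw
    y=np.array([np.cos(yaw),np.sin(yaw),0]); z=np.array([0,0,-1.]); return np.stack([np.cross(y,z),y,z],1)
q0=read_state()['qpos']
a=np.radians(-28.5)
for cl in (a+np.pi/2,a-np.pi/2):
    for p in ([419.8,-280.2,13],[419.8,-280.2,120]): print('pick',np.degrees(cl),inverse_kinematics(p,R(cl)))
for k in range(4):
  for s in (1,-1):
    for z in (161,230):
        j=inverse_kinematics([587,-56.3,z],R(np.radians(45)+k*np.pi/2)); 
    print('fit arm yaw',45+90*k-90,'closing',45+90*k,j)
E
```

```text
[139.7, 0.0, 589.0, -53.4] [185.5, 6.0, 588.9, -54.9] [196.5, 12.0, 593.6, -56.5] [193.0, 18.0, 593.0, -56.6] [156.0, 24.0, 587.9, -54.7] [145.0, 30.0, 588.1, -54.9] [136.4, 36.0, 588.0, -54.8] [130.2, 42.0, 588.2, -54.8] [133.9, 48.0, 588.1, -54.8] [145.4, 54.0, 588.2, -54.9] [162.8, 60.0, 588.5, -54.4] [181.3, 66.0, 588.2, -54.8] [192.5, 72.0, 588.4, -55.1] [201.2, 78.0, 588.4, -55.6] [199.6, 84.0, 589.0, -55.7] 
[315.5, 0.0, 588.8, -54.8] [311.3, 6.0, 588.5, -54.8] [305.9, 12.0, 588.5, -54.6] [303.4, 18.0, 588.6, -54.5] [302.4, 24.0, 588.8, -55.0] [303.2, 30.0, 589.0, -54.9] [307.3, 36.0, 589.0, -55.4] [285.2, 42.0, 588.8, -55.5] [298.4, 48.0, 588.9, -55.7] [306.7, 54.0, 588.8, -55.3] [305.6, 60.0, 589.0, -54.8] [306.9, 66.0, 589.2, -54.7] [310.6, 72.0, 589.4, -54.6] [313.9, 78.0, 589.2, -54.6] [315.1, 84.0, 588.7, -54.8] 
pick 61.49999999999999 [ 0.54110626  0.68994533 -0.0938727   2.0474445   0.15006967  0.41048798
  1.40422842]
pick 61.49999999999999 [ 0.19187865  0.52831979  0.37524053  2.02554647 -0.3134933   0.64234403
  1.84713865]
pick -118.50000000000001 [-0.07032334  0.8
[... 397 characters left out ...]
 1.07621899]
fit arm yaw 45 closing 135 [-0.15003802  0.47435042  0.2055139   1.70691101 -0.11309267  0.97190686
  2.45345392]
fit arm yaw 45 closing 135 [-0.15003802  0.47435042  0.2055139   1.70691101 -0.11309267  0.97190686
  2.45345392]
fit arm yaw 135 closing 225 [-0.70869654  0.82168055  1.22659836  1.73357008 -0.82880953  1.20873994
 -1.6099318 ]
fit arm yaw 135 closing 225 [-0.70869654  0.82168055  1.22659836  1.73357008 -0.82880953  1.20873994
 -1.6099318 ]
fit arm yaw 225 closing 315 [-0.48502434  0.56752874  0.71864674  1.72404551 -0.43004239  1.01385786
 -0.39707398]
fit arm yaw 225 closing 315 [-0.48502434  0.56752874  0.71864674  1.72404551 -0.43004239  1.01385786
 -0.39707398]
```

```bash
cat >> h.py <<'E'
def R(deg): # tool down, closing axis at angle deg
    a=np.radians(deg); y=np.array([np.cos(a),np.sin(a),0]); z=np.array([0,0,-1.]); return np.stack([np.cross(y,z),y,z],1)
def st(): 
    s=read_state(); print('t',round(s['time'],2),'p',s['eef_pos'].round(1),'F',s['ft_force'].round(1),'gap',round(s['finger_gap'],1),'gf',round(s['gripper_force'],1)); return s
E
python3 - <<'E'
from h import *
movep([419,-280.1,280],R(61.4)); st()
movel([419,-280.1,60],max_speed=200)
print(movel([419,-280.1,13],max_speed=80,guard=8)); st()
clamp(); st()
movel([419,-280.1,80],max_speed=100); st()
snap('top','top1'); c=snap('side','side1')
a=np.hstack([cv2.resize(cv2.imread('pics/top1.png')[170:270,370:470],(400,400)),cv2.resize(cv2.imread('pics/side1.png')[215:315,330:430],(400,400))]); cv2.imwrite('pics/g1.png',a)
E
```

```text
t 3.34 p [ 419.3 -279.7  279.9] F [-0.7  0.1  1. ] gap 85.3 gf 0.0
False
t 5.33 p [ 419.  -280.3   13.2] F [-0.   0.2  0.8] gap 85.5 gf 0.0
t 5.91 p [ 419.2 -280.    13.3] F [-1.   2.6  7.3] gap 24.9 gf 58.8
t 6.72 p [ 418.9 -279.8   79.6] F [-0.4  0.7 -3.5] gap 25.3 gf 59.0
```

View pics/g1.png

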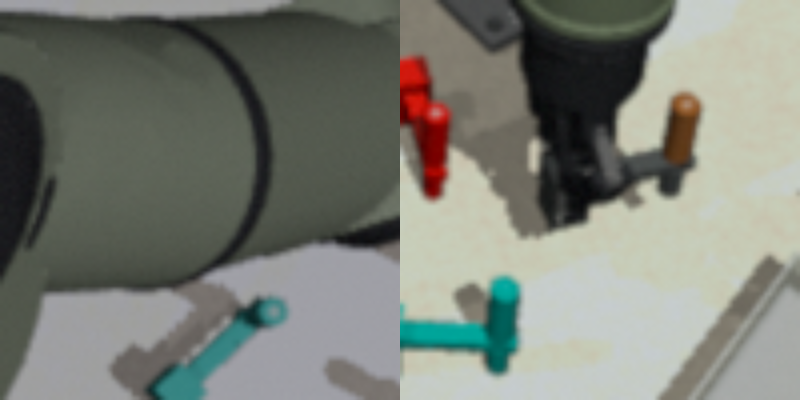

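The side view shows the crank held upright by its hub, with the handle at crop (683,130). I'll carry it over the shaft and check the handle's direction there.

Run:
```python
from h import *
def handle(c,h,zlo,zhi,rad=30):
    P=cloud(c).reshape(-1,3); q=P[(P[:,2]>zlo)&(P[:,2]<zhi)&(np.hypot(P[:,0]-h[0],P[:,1]-h[1])<rad)]; return q.mean(0).round(1) if len(q) else None,len(q)
c=dict(np.load('pics/side1.npz')); print(handle(c,(484.7,-316),145,158), handle(c,(484.7,-316),110,158))
c0=dict(np.load('pics/side0.npz')); print('same band before',handle(c0,(484.7,-316),79,92),handle(c0,(484.7,-316),44,92))
movel([419,-280.1,280],max_speed=250)
movep([587.2,-56,280],R(43)); 
movel([587.2,-56,205],max_speed=150); s=st()
c=snap('side','side2'); a=np.radians(-47); h=s['eef_pos'][:2]+75*np.array([np.cos(a),np.sin(a)])
print('expect',h.round(1),handle(c,h,270,284),handle(c,h,235,284))
```

```text
(array([ 483.5, -318.4,  150.9]), 50) (array([ 481. , -319.7,  137.3]), 121)
same band before (array([ 484.1, -317.7,   85.2]), 43) (array([ 481.9, -318.6,   71.4]), 107)
t 9.51 p [587.4 -56.7 205.8] F [ 0.2 -0.6 -3.9] gap 25.2 gf 59.1
expect [ 638.6 -111.5] (array([ 636.3, -115.9,  276.8]), 36) (array([ 634.2, -116.8,  260.4]), 113)
```

```bash
cat > fit.py <<'E'
from h import *
def tryfit(x,y,yaw=44.5):
    movel([x,y,193],R(yaw),max_speed=100)
    hit=movel([x,y,164],max_speed=40,guard=6); s=st(); return s['eef_pos'][2]
E
python3 - <<'E'
from fit import *
cand=[(0,0),(1,1),(-1,-1),(1,-1),(-1,1),(2,0),(0,2),(-2,0),(0,-2)]
for dx,dy in cand:
    z=tryfit(587.2+dx,-56.1+dy); print(dx,dy,z)
    if z<180: break
st()
E
```

```text
t 10.15 p [587.7 -56.3 188.7] F [-2.2  0.6  9.7] gap 25.0 gf 61.2
0 0 188.7379223132623
t 10.72 p [588.4 -55.  188.2] F [1.  0.3 2.2] gap 25.6 gf 60.2
1 1 188.23185922587783
t 11.28 p [586.4 -57.1 189. ] F [-1.4  1.  10.3] gap 25.2 gf 62.0
-1 -1 189.00226874548548
t 11.83 p [588.4 -57.2 188.9] F [-2.2  0.5  9.4] gap 25.0 gf 62.1
1 -1 188.94386186414067
t 12.39 p [586.4 -55.1 188.7] F [-0.4  0.2  5.8] gap 25.3 gf 61.4
-1 1 188.71367551740718
t 12.95 p [589.3 -56.1 188.9] F [-0.5  0.2  8.4] gap 25.5 gf 61.9
2 0 188.87292457183125
t 13.72 p [587.6 -53.4 173. ] F [ 5.  -1.1 -9. ] gap 24.8 gf 59.5
0 2 173.04189719232093
t 13.72 p [587.6 -53.4 173. ] F [ 5.  -1.1 -9. ] gap 24.8 gf 59.5
```

It entered the shaft at +2 in y. I'll seat it the rest of the way.

Run:
```python
from fit import *
x,y=588.0,-54.3
movel([x,y,172.5],max_speed=20); st()
for k in range(4):
    hit=movel([x,y,162.5],max_speed=30,guard=15); s=st()
    if s['eef_pos'][2]<164.6: break
    y+=0.5*np.sign(s['ft_force'][1]) if abs(s['ft_force'][1])>2 else 0; x+=0.5*np.sign(s['ft_force'][0]) if abs(s['ft_force'][0])>2 else 0
print(x,y,read_state()['torque'].round(2))
c=snap('side','side3'); snap('top','top3')
```

```text
t 13.97 p [587.9 -53.8 172.1] F [ 2.4  4.2 -6.5] gap 25.2 gf 60.0
t 14.32 p [587.9 -53.5 163.3] F [-1.6  1.4 11.2] gap 25.3 gf 61.8
588.0 -54.3 [ 0.27  0.65 -0.07]
```

Run:
```python
from h import *
open_gripper(); st()
p=read_state()['eef_pos']
movel([p[0],p[1],300],max_speed=200); st()
c=snap('side','side4'); t=snap('top','top4')
for n,c in(('side',c),('top',t)):
    P=cloud(c).reshape(-1,3)
    def sel(lo,hi,x,y,r): return P[(P[:,2]>lo)&(P[:,2]<hi)&(np.hypot(P[:,0]-x,P[:,1]-y)<r)]
    q=sel(228,242,638,-111,30); print(n,'handle',len(q),q.mean(0).round(1) if len(q) else '')
    q=sel(190,202,588,-55,22); print('hub',len(q),(q.mean(0).round(1),cv2.minAreaRect(q[:,:2].astype(np.float32))) if len(q)>4 else '')
a=np.hstack([cv2.resize(cv2.imread('pics/top4.png')[90:190,290:390],(400,400)),cv2.resize(cv2.imread('pics/side4.png')[110:210,310:410],(400,400))]); cv2.imwrite('pics/g4.png',a)
```

```text
t 15.04 p [587.8 -53.  162.5] F [0.3 0.2 0. ] gap 85.5 gf 0.0
t 15.88 p [587.5 -52.7 299. ] F [ 1.1  0.1 -0.4] gap 85.6 gf 0.0
side handle 36 [ 639.1 -110.6  233.8]
hub 60 (array([586. , -57.3, 195.4]), ((586.2776489257812, -57.072227478027344), (30.196704864501953, 23.32851791381836), 42.18933868408203))
top handle 28 [ 636.5 -112.6  234.4]
hub 109 (array([587.1, -56.9, 195.1]), ((587.407958984375, -56.183799743652344), (26.471105575561523, 26.004009246826172), 45.12734603881836))
```

View pics/g4.png

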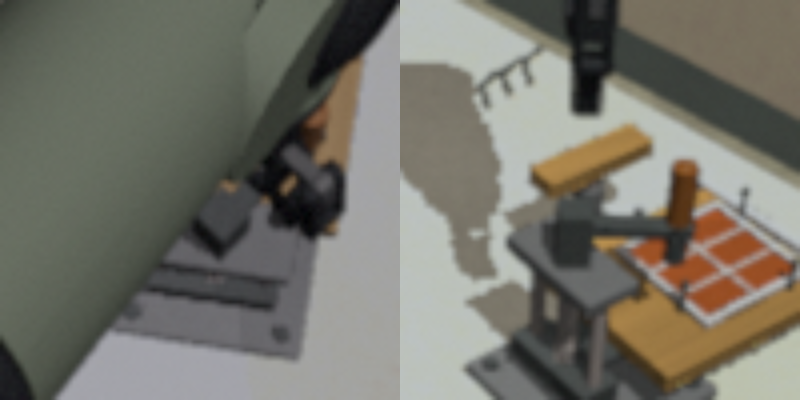

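The crank is seated: hub top at about 195 mm, yaw about -45° (handle at side crop (683,190)). Next I'll measure the height difference from the stored images, check IK around the circle and grip the handle.

```bash
cat >> h.py <<'E'
AX=np.array([587.2,-56.3]); JY=np.radians(-8.7)
def levels(c):
    P=cloud(c).reshape(-1,3); d=P[:,:2]-AX; u=d@[np.cos(JY),np.sin(JY)]; v=d@[-np.sin(JY),np.cos(JY)]
    q=P[(u>40)&(u<210)&(abs(v)<76)&~((u>70)&(abs(v)<62))&(P[:,2]>55)&(P[:,2]<135)]
    zb=np.median(q[:,2]); q=q[abs(q[:,2]-zb)<5]
    r=P[(v>90)&(v<175)&(u>75)&(u<210)&(P[:,2]>92)&(P[:,2]<135)]; zr=np.median(r[:,2]); r=r[abs(r[:,2]-zr)<5]
    return q[:,2].mean().round(2),len(q),r[:,2].mean().round(2),len(r),(q[:,2].mean()-r[:,2].mean()).round(2)
E
python3 - <<'E'
from h import *
for n in('top0','side0','side4','top4'): print(n,levels(dict(np.load(f'pics/{n}.npz'))))
C=np.array([588.3,-54.6])
bad=[k for k in range(0,360,15) if inverse_kinematics([C[0]+75*np.cos(np.radians(k)),C[1]+75*np.sin(np.radians(k)),202],R(44.5)) is None]; print('bad',bad)
a=np.radians(-46); h=C+75*np.array([np.cos(a),np.sin(a)]); print(h)
movel([*h,300],max_speed=200); movel([*h,225],max_speed=200)
print(movel([*h,202],max_speed=80,guard=6)); st(); clamp(); st(); wait(.2); s=st(); print(s['torque'])
d=s['eef_pos'][:2]-C; print(np.degrees(np.arctan2(d[1],d[0])),np.hypot(*d))
E
```

```text
top0 (np.float64(68.89), 897, np.float64(102.7), 417, np.float64(-33.81))
side0 (np.float64(69.28), 394, np.float64(102.9), 212, np.float64(-33.61))
side4 (np.float64(69.29), 338, np.float64(102.78), 219, np.float64(-33.48))
top4 (np.float64(68.82), 130, np.float64(nan), 0, np.float64(nan))
bad []
[ 640.39937778 -108.55048503]
False
t 17.47 p [ 640.3 -108.6  201.8] F [0.4 0.  0.9] gap 85.3 gf 0.0
t 18.09 p [ 640.5 -108.6  202.1] F [ 0.2 -0.7  1.1] gap 18.4 gf 58.5
t 18.29 p [ 640.5 -108.6  202.1] F [ 0.9 -0.5  1.5] gap 18.6 gf 58.5
[-0.1499764  -0.06781761 -0.00587584]
-45.99746983082157 75.10444265852448
  return _methods._mean(a, axis=axis, dtype=dtype,
  ret = ret.dtype.type(ret / rcount)
h.py:19: RuntimeWarning: Mean of empty slice.
  return q[:,2].mean().round(2),len(q),r[:,2].mean().round(2),len(r),(q[:,2].mean()-r[:,2].mean()).round(2)
```

The handle is gripped. The board needs to rise about 33.6 mm, which is about 605°. I'll turn the first 90° and adapt the circle centre from the forces.

```bash
cat > wind.py <<'E'
from h import *
import json,os
def wind(deg,step=15,k=0.06,spd=90,Z=202,verbose=1):
    S=json.load(open('w.json')) if os.path.exists('w.json') else dict(a=-46.0,c=[588.3,-54.6]); C=np.array(S['c']); a=S['a']
    n=int(round(deg/step))
    for i in range(n):
        a-=step; r=np.array([np.cos(np.radians(a)),np.sin(np.radians(a))])
        movel([*(C+75*r),Z],max_speed=spd)
        s=read_state(); F=s['ft_force']; fr=F[:2]@r; ft=F[:2]@[r[1],-r[0]]
        C=C+np.clip(k*fr,-.6,.6)*r
        if verbose: print(f"{a:.0f} fr {fr:.1f} ft {ft:.1f} fz {F[2]:.1f} C {C.round(1)} t {s['time']:.1f} err {(s['eef_pos'][:2]-C-75*r).round(1)}")
        if np.abs(F).max()>45: print('STOP'); break
    json.dump(dict(a=a,c=C.tolist()),open('w.json','w'))
E
python3 - <<'E'
from wind import *
wind(90); print(levels(camera('side')))
E
```

```text
-61 fr 1.2 ft 0.3 fz 0.7 C [588.3 -54.7] t 18.7 err [-0.2 -0.1]
-76 fr 0.2 ft -0.3 fz 1.5 C [588.3 -54.7] t 19.0 err [0.3 0.4]
-91 fr -0.7 ft -0.8 fz 1.1 C [588.3 -54.6] t 19.4 err [0.3 0.3]
-106 fr -0.9 ft -1.5 fz 1.7 C [588.4 -54.6] t 19.8 err [0.2 0.2]
-121 fr -1.5 ft -1.2 fz 1.3 C [588.4 -54.5] t 20.1 err [0.2 0. ]
-136 fr -1.3 ft -0.0 fz 2.4 C [588.5 -54.4] t 20.5 err [ 0.1 -0.1]
(np.float64(73.02), 383, np.float64(101.95), 70, np.float64(-28.93))
```

The forces are small. I'll continue.

Run:
```python
from wind import *
for k in range(5):
    wind(90,verbose=0); s=st(); print(open('w.json').read(),levels(camera('side')))
    if np.abs(s['ft_force']).max()>45: break
```

```text
t 22.74 p [5.358e+02 1.000e-01 2.019e+02] F [-0.7  2.6  7.1] gap 18.6 gf 59.9
{"a": -226.0, "c": [587.6792435784325, -54.22687436033477]} (np.float64(78.11), 402, np.float64(102.87), 210, np.float64(-24.75))
t 24.99 p [642.1  -1.  202. ] F [0.4 2.8 7.3] gap 18.8 gf 60.3
{"a": -316.0, "c": [587.7890254467785, -53.48054831027347]} (np.float64(83.09), 375, np.float64(103.0), 168, np.float64(-19.9))
t 27.24 p [ 641.4 -107.3  202.1] F [ 3.7 -4.7  5.9] gap 18.3 gf 59.8
{"a": -406.0, "c": [589.1684430165568, -53.87769424181989]} (np.float64(87.87), 314, np.float64(102.82), 223, np.float64(-14.95))
t 29.49 p [ 535.2 -107.1  202. ] F [-2.4 -4.1  6.5] gap 18.2 gf 59.9
{"a": -496.0, "c": [589.0583985343557, -55.3533645669118]} (np.float64(92.95), 348, np.float64(102.26), 68, np.float64(-9.3))
t 31.74 p [ 5.356e+02 -1.000e-01  2.018e+02] F [-3.1  3.  10.4] gap 18.3 gf 60.3
{"a": -586.0, "c": [587.5082727974478, -55.17670405733817]} (np.float64(98.06), 371, np.float64(102.86), 214, np.float64(-4.8))
```

Run:
```python
from wind import *
wind(84,step=14); wait(.3); print([levels(camera('side')) for _ in range(3)]); st()
```

```text
-600 fr 4.4 ft -0.0 fz 10.2 C [587.4 -54.9] t 32.1 err [0.3 1.1]
-614 fr 3.3 ft -0.1 fz 8.2 C [587.3 -54.8] t 32.5 err [0.4 1. ]
-628 fr 3.4 ft -0.3 fz 9.2 C [587.3 -54.6] t 32.8 err [0.4 1. ]
-642 fr 2.6 ft -1.5 fz 10.7 C [587.3 -54.4] t 33.2 err [0.4 1. ]
-656 fr 2.9 ft -2.0 fz 9.6 C [587.4 -54.2] t 33.5 err [0.4 1. ]
-670 fr 3.5 ft -0.7 fz 9.0 C [587.6 -54.1] t 33.9 err [0.4 1. ]
[(np.float64(102.82), 384, np.float64(102.91), 166, np.float64(-0.09)), (np.float64(102.75), 382, np.float64(103.28), 163, np.float64(-0.53)), (np.float64(102.61), 384, np.float64(103.07), 163, np.float64(-0.46))]
t 34.34 p [636.    4.5 202. ] F [1.1 3.1 9.1] gap 18.3 gf 60.4
```

Run:
```python
from h import *
open_gripper(); p=read_state()['eef_pos']
movel([p[0],p[1],300],max_speed=150); movep([430,250,350],R(44.5)); wait(.3); st()
c=snap('side','side5'); t=snap('top','top5')
print([levels(x) for x in (c,t,camera('side'),camera('top'))])
P=cloud(t).reshape(-1,3); q=P[(P[:,2]>188)&(P[:,2]<203)&(np.hypot(P[:,0]-587.4,P[:,1]+56)<22)]; print('hub',q.mean(0),len(q))
a=np.hstack([cv2.resize(t['image'][60:240,290:470],(400,400)),cv2.resize(c['image'][110:270,310:470],(400,400))]); cv2.imwrite('pics/g5.png',a)
```

```text
t 37.38 p [430.4 249.6 350. ] F [-1.   0.4 -0.7] gap 85.3 gf 0.0
[(np.float64(102.8), 390, np.float64(102.96), 169, np.float64(-0.16)), (np.float64(102.03), 884, np.float64(102.76), 436, np.float64(-0.73)), (np.float64(102.59), 386, np.float64(102.91), 173, np.float64(-0.32)), (np.float64(102.18), 893, np.float64(102.74), 436, np.float64(-0.56))]
hub [587.07727614 -55.92307904 194.69956645] 119
```

View pics/g5.png

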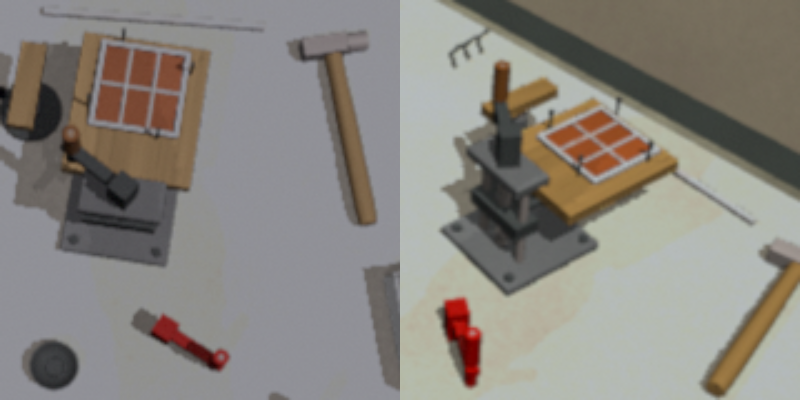

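The picture shows the crank seated on the shaft (hub at top crop (122,188), handle at (70,140)). The board is within about 0.5 mm of the rest in both cameras, and nothing else has moved. I'm handing it in.

```bash
python3 -c "
from workcell import *
print(finish_job())"
```

```text
the job is handed in; nothing more can be done
None
```

The steel crank is fully down on the shaft and left there, the board is within about 0.5 mm of the rest's top by both cameras, the bystanders in the last picture look unmoved, and the job was handed in at about 37 s (no verdict was returned).

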